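Pin a trolley caster's axle with its R-clip

ROBOT

A 6-joint arm with a two-finger parallel gripper is mounted at the origin on the work surface. World frame = base frame: x ahead of the robot, y to its left, z up, the work surface at z = 0. Lengths are in m, angles in rad, forces in N, time in s.
With the tool pointing down it reaches from about 0.3 to 0.875 m from the base axis. Payload 6.4 kg.
Tool frame: the origin (TCP) lies midway between the tips of the shut fingers; the grasp point (between the pads) lies 19 mm behind it; x points along the fingers, y is the direction in which the jaws open and shut, and the axes are right-handed (so a half turn about x gives the same grasp; the last joint's range is limited). The gripper opens to 85 mm and grips with 20 to 120 N. Pads are 22 mm wide; open, the fingers measure 114 mm over their backs; the gripper's body (76 mm by 85 mm) begins 54 mm behind the grasp point. The pads swing forward as they close: fully open they stand 13 mm farther back than shut.
Start: joints at [-1.52, 0.181, 1.607, -0, 1.354, -0.206], TCP at [0.146, -0.556, 0.231] pointing down, gripper open.
Joint ranges: [-2.99, 2.99], [-0.89, 2.07], [0.3, 2.58], [-1.14, 4.28], [0, 2.63], [-3.12, 3.12]. Speed limits (rad/s): [2.57, 2.57, 3.01, 3.14, 3.14, 3.14].

INTERFACE

Orientations are given as a unit quaternion [w, x, y, z].
In Python, from bench import ctrl gives the robot as it stands.
- The arm moves only by the tool step_arm, never from a script. Its argument "motion" is a list of rows, each a list of 7 numbers: the shift along the tool's x, y, z in mm, then the turn, a rotation vector about the tool's x, y, z in degrees, then the closure in counts, from 0 (fully open) to 255 (shut). In form: [[tx, ty, tz, rx, ry, rz, hand], ...]. A call has 1 to 10 rows; each row is the pose to reach, as a shift and turn from the pose commanded when the call began, along the tool's axes at that moment; what a row does not reach only later rows make up. A row lasts 1/8 s, in which the tool goes at most 62.5 mm and 10.7 degrees, less where a joint would pass 70% of its speed; a pose out of reach is approached as far as the arm can. A call with a gripper value outside its range is refused whole. The fingers move at their own pace and stop on an object; the grip force is fixed at half the most. Time passes only in rows, so rows that repeat a pose let the fingers close. It gives the time, the measured TCP pose, the force and the opening at its end, in the units of the state.
- ctrl.get_obs(): the state, without advancing time (a new reading comes with each control period).
- ctrl.camera(name): name is "scene" or "top" or "wrist"; returns (picture, depth): 400x640x3 uint8, red, green, blue; 400x640 float32, m along the optical axis (not along the pixel's ray), 0 where there is no reading.
- ctrl.camera_info(name): a dict with "fx", "fy", "cx", "cy" (pixels), "T" (4x4, takes a point from camera to world coordinates); the wrist camera has in their place "hand_eye" (4x4, takes a point from camera to tool coordinates, whose origin is the TCP and whose axes are the tool frame's). Camera axes: x right, y down, z forward; pixel columns grow to the right and rows downward; lengths in m; the calibration is good to about 2 mm. A picture is of the moment at which its call begins: read the wrist's pose just before it. camera_info takes no time and is no camera call.
- ctrl.hand_in(): hands the job in, once; it reports no verdict.
The state is a dict: "time_s": time; "q": joint angles; "dq": joint speeds; "joint_efforts": joint torques, N m; "eef_pos": TCP position; "eef_rot": TCP orientation; "wrist_force": force on the tool from outside, world axes, zero at the start; "torque": the same for the moment, N m; "opening": opening from 0.0 (shut) to 1.0 (fully open).
Only numpy, scipy, OpenCV 4.12 (cv2) and the standard library are available. Lean on these libraries where they do the work, as an engineer would, in place of code of your own. Each camera call takes 0.05 s, during which the arm holds its last target. There are 200 camera calls.

TASK

The trolley caster standing wheel-up on its board has its axle partly drawn out: push the axle home by its head, then take the larger of the two R-clips from the wooden stand and press its straight leg down through the cross hole in the axle's free end until the bow has sprung right over the axle. The axle has rolled a little, so its hole does not point straight up: feel for the hole lightly and do not force the leg against the axle or ram anything, let the clip go, and leave the smaller clip, the spare wheel and the oil bottle where they are.

Things in the scene. Friction and masses are not known exactly. Their poses are not given: they have to be found in the camera images.
- caster: Fixed steel caster, wheel-up, bolted to a board 150 x 120 x 12 mm. Origin: centre of the board's underside, on the table; z up. Axle level along y, its centre 72 mm up. Cheeks 40 mm wide (x), outer faces at y = +-25 mm, 84 mm up; wheel 75 x 32 mm, its top 109.5 mm up. Axle head on the +y side; free end on the -y side, through a fixed sleeve (24 mm diameter) from the cheek to y = -48 mm.
- axle (a joint): How far the axle has been pushed in, m: 0 = drawn right out, 0.034 = home, head against the cheek (hard stop). Pushing the head towards the caster's -y slides it; that takes about 5 N, and the axle stays where it is left.
- axle_head (a point): Centre of the outer face of the axle's head (disc 28 mm diameter, 8 mm thick); moves with the axle; axes as the caster's. When home it lies at y = +33 mm in the caster's frame. Clear space beside and beyond it.
- axle_hole (a point): Point on the axle's centreline (axle 18 mm diameter) at its cross hole (7 mm across the axle, 8 mm along it), drilled through top to bottom; moves with the axle; axes as the caster's, z up. Home, it lies at y = -57 mm in the caster's frame; with the axle out, the sleeve hides the hole. The turning play told under axle_end is NOT in this pose.
- axle_end (a point): Centre of the axle's free end face, 12 mm beyond the hole. The axle has turning play about its length (0.75 rad either way) and has rolled 0.45 to 0.72 rad to one side, shown by no pose: the hole's upper mouth lies 4 to 6 mm to one side (caster +x or -x) of straight above axle_hole (9 mm up). Friction about 9 N at its surface: a leg that has entered 3 mm and moves back over axle_hole turns it upright.
- clip: The larger R-clip, plain steel wire 5 mm thick, about 60 g. Origin on the straight leg, at the point that meets axle_hole when home (same as clip_seat). z = up along the leg, x = from leg towards bow, y = square to its flat plane. It stands coil up, loose, in a slot of the stand almost upright. Its plane goes square to the axle, bow on either side.
- clip_grip (a point): Centre of the larger clip's double coil (23 mm diameter, 10 mm thick along the clip's y; flat sides, to be gripped across y), 9 mm in x and 46 mm in z from clip_seat. Axes as the clip's.
- clip_seat (a point): Point on the larger clip's leg that meets axle_hole when home. The bow curls round one side of the axle, reaching 18 mm out in x and 23 mm below this point. It is spread about 4 mm by the axle, which takes some 5 to 15 N of downward push over the last 15 mm; then it springs under, and its shoulder stops hard on the axle's top.
- clip_tip (a point): Free end of the larger clip's straight leg (5 mm thick, cut square), 38.5 mm below clip_seat on the leg's line. Axes as the clip's.
- stand: Fixed wooden clip stand: base 124 x 60 x 6 mm, block 110 x 33 mm, top 63 mm up; two slots 7 mm wide (y), 24 mm long (x), 57 mm deep (a step inside carries the bow's end), 64 mm apart in x, one clip in each, planes along x. Origin: centre of the underside, z up. The larger clip's coil centre is about 90 mm above the table, its coil about 16 mm clear of the block.
- small_grip (a point): Centre of the coil (17.5 mm diameter) of the smaller R-clip (wire 3.5 mm) in the other slot of the stand. Not for this axle; leave it.
- spare_wheel_mid (a point): Centre of a loose spare wheel, 75 mm diameter, 32 mm high, lying flat. Leave it.
- oiler_mid (a point): Centre of a standing white oil bottle, 44 mm diameter, 100 mm high. Leave it.
Things that resemble listed ones, but are neither listed nor needed, are in the scene too. What is shaped like the caster but green is not meant. Leave any blue look-alike of the clip alone.

How it is judged:
On the way, in this order (a step that is already met when the one before it is completed fails the run):
1. the axle has been pushed home, before the clip goes on (value of joint axle above 0.0325 m and distance between clip_seat and axle_hole above 0.02 m), for 0.1 s.
2. the larger clip is through the axle with its bow sprung over (distance between clip_seat and axle_hole below 0.003 m), for 0.2 s.
At the end, for the whole second after the job is handed in: The axle is home (within 2.5 mm of its stop) and the larger clip's leg is through the cross hole with clip_seat within 3 mm of axle_hole, the clip's plane square to the axle within 0.25 rad, the bow sprung under the axle; the clip is released and at rest (value of joint axle above 0.0315 m and distance between clip_seat and axle_hole below 0.003 m and angle between the y axis of clip_seat and the y axis of axle_hole, either way round below 0.25 rad and contact force between the fingers and clip below 0.1 N and linear speed of clip below 0.02 m/s); the robot touches nothing.
It fails at once if the leg is forced against the axle instead of into its hole: more than 16 N between clip and axle or caster while the leg's tip is not yet 4 mm deep in the axle (contact force between clip and caster above 16 N and z of clip_tip in the frame of axle_hole above 0.005 m).
It fails at once if the clip is forced: more than 60 N between clip and axle or caster, all their contacts added (contact force between clip and caster above 60 N).
It fails at once if the axle is rammed: more than 40 N between the fingers and the axle or caster (contact force between the fingers and caster above 40 N).
It fails at once if the smaller clip is moved by more than 20 mm (distance of small_grip from where it was at the start of the episode above 0.02 m).
It fails at once if the spare wheel or the oil bottle is moved by more than 30 mm (distance of any of spare_wheel_mid, oiler_mid from where it was at the start of the episode above 0.03 m).
It also fails if it takes over 61 s, if anything falls off the work surface, if the arm or the gripper's body presses on something with over 40 N, if the wrist force passes 120 N, or if a joint passes its speed limit or range.

## Working session

There is one attempt and no reset: what is moved stays moved. The work goes in short steps, Python scripts to look and compute and a tool call to move; the robot and the scene stay as the last step left them, time stands still between calls to the robot, and variables do not carry over. Pictures are saved under pics/ and viewed, about 8 in all and at most 12, crops included, and the job is handed in when it is done.

Besides the shell and the picture viewer there is one more tool, called after ">>>" as a command line: name --pt "numbers of a row" for each row, then --argument value for the rest. step_arm: Moves the arm, as the interface text tells. Its arguments: {"type":"object","properties":{"motion":{"type":"array","items":{"type":"array","items":{"type":"number"}}}},"required":["motion"]}

```bash
mkdir -p pics; ls; cat > h.py <<'E'
import numpy as np, cv2
from scipy.spatial.transform import Rotation as R
from bench import ctrl
def tool():
    o=ctrl.get_obs(); T=np.eye(4); q=o["eef_rot"]; T[:3,:3]=R.from_quat([q[1],q[2],q[3],q[0]]).as_matrix(); T[:3,3]=o["eef_pos"]; return T
def grab(n,tag):
    T=tool(); p,d=ctrl.camera(n); i=ctrl.camera_info(n)
    Tc=T@np.array(i["hand_eye"]) if n=="wrist" else np.array(i["T"])
    np.savez(f"{tag}.npz",p=p,d=d,T=Tc,k=[i["fx"],i["fy"],i["cx"],i["cy"]]); cv2.imwrite(f"pics/{tag}.png",p[:,:,::-1]); return load(tag)
def load(tag): 
    z=np.load(f"{tag}.npz"); return z["p"],z["d"],z["T"],z["k"]
def cloud(tag):
    p,d,T,k=load(tag); v,u=np.mgrid[:400,:640]
    P=np.stack([(u-k[2])/k[0]*d,(v-k[3])/k[1]*d,d],-1); W=P@T[:3,:3].T+T[:3,3]; W[d==0]=np.nan; return W
def ray(tag,u,v):
    p,d,T,k=load(tag); r=T[:3,:3]@np.array([(u-k[2])/k[0],(v-k[3])/k[1],1]); return T[:3,3],r
def atz(tag,u,v,z):
    o,r=ray(tag,u,v); return o+r*(z-o[2])/r[2]
def tri(*l):
    A=np.zeros((3,3));b=np.zeros(3)
    for t,u,v in l:
        o,r=ray(t,u,v); r=r/np.linalg.norm(r); M=np.eye(3)-np.outer(r,r); A+=M;b+=M@o
    return np.linalg.solve(A,b)
E
python3 - <<'E'
from h import *
a=grab("scene","s0")[0]; b=grab("top","t0")[0]
cv2.imwrite("pics/st0.png",cv2.resize(np.vstack([a,b])[:,:,::-1],(480,600)) )
for t in("s0","t0"): print(load(t)[2:],)
print(tool())
E
```

```text
pics
(array([[ 0.0626772 ,  0.77723668, -0.62607884,  1.04622985],
       [ 0.99788775, -0.0380704 ,  0.0526373 , -0.01601686],
       [ 0.01707657, -0.62805556, -0.77798111,  0.71224616],
       [ 0.        ,  0.        ,  0.        ,  1.        ]]), array([414.29439877, 414.29439877, 320.6316957 , 204.48901405]))
(array([[ 0.01992711, -0.99894798,  0.04130177,  0.53088176],
       [-0.99972905, -0.01941157,  0.01284603,  0.02186147],
       [-0.01203078, -0.04154656, -0.99906413,  0.73146637],
       [ 0.        ,  0.        ,  0.        ,  1.        ]]), array([374.02294773, 374.02294773, 321.23090563, 198.01420433]))
[[-6.72489430e-05  2.53975233e-01 -9.67210720e-01  1.46021194e-01]
 [ 1.58841356e-03 -9.67209475e-01 -2.53975016e-01 -5.55633639e-01]
 [-9.99998736e-01 -1.55341018e-03 -3.38373889e-04  2.30469384e-01]
 [ 0.00000000e+00  0.00000000e+00  0.00000000e+00  1.00000000e+00]]
```

View pics/t0.png

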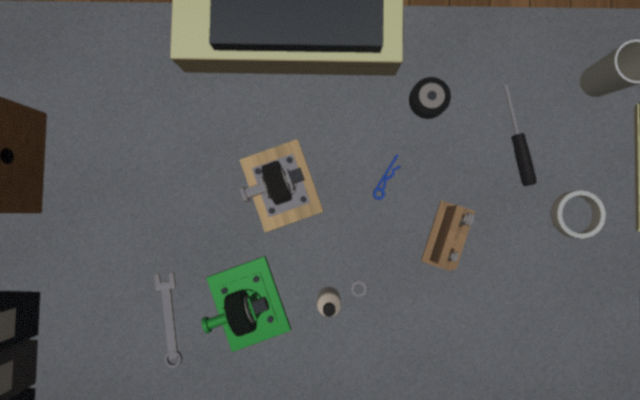

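View pics/s0.png

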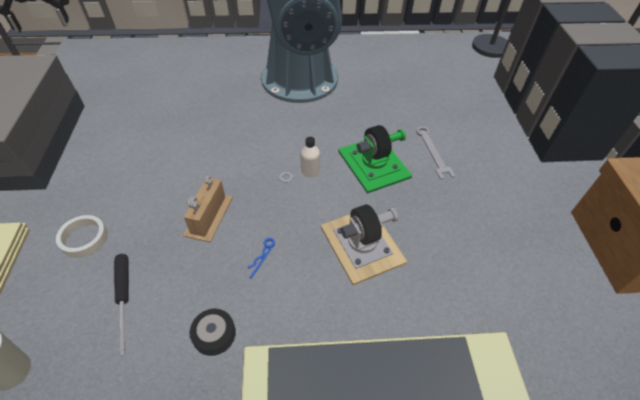

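The top view shows the caster at about (280,185), its head at (245,190), and the stand at (450,238) with the clip coils near (467,218) and (455,256). The green caster is the decoy.

```bash
python3 - <<'E'
from h import *
def cr(t,x,y,w,h): 
    p=load(t)[0][y:y+h,x:x+w,::-1]; return cv2.resize(p,(400,300),interpolation=cv2.INTER_CUBIC)
m=np.vstack([np.hstack([cr("t0",230,135,108,81),cr("t0",410,190,80,60)]),np.hstack([cr("s0",310,190,108,81),cr("s0",170,170,80,60)])])
cv2.imwrite("pics/c1.png",m)
# board yaw: wood-coloured, z~12mm
for t in("t0","s0"):
    W=cloud(t);p=load(t)[0].astype(int);z=W[...,2]
    def box(mask,n):
        pts=W[mask][:,:2].astype(np.float32); r=cv2.minAreaRect(pts*1000); print(t,n,len(pts),r,np.median(W[mask],0))
    v,u=np.mgrid[:400,:640]
    if t=="t0": c=(u>230)&(u<330)&(v>130)&(v<240); s=(u>415)&(u<480)&(v>190)&(v<280)
    else: c=(u>315)&(u<415)&(v>195)&(v<285); s=(u>180)&(u<240)&(v>170)&(v<245)
    box(c&(z>.007)&(z<.02),"board"); box(s&(z>.003)&(z<.010),"base"); box(s&(z>.057)&(z<.068),"block top")
    for n,k in(("hi stand",s&(z>.075)),):
        print(t,n,k.sum(),[ (int(a),int(b),W[b,a].round(4).tolist()) for b,a in zip(*np.where(k))][::6])
E
```

```text
t0 board 3254 ((583.3175048828125, 109.40507507324219), (150.23660278320312, 120.21825408935547), 20.862773895263672) [0.57249596 0.10208126 0.01357698]
t0 base 875 ((494.5572814941406, -214.51693725585938), (170.2594757080078, 122.18034362792969), 0.7368288040161133) [ 0.49396711 -0.19124191  0.00640957]
t0 block top 1026 ((492.9098205566406, -209.798095703125), (34.14614486694336, 109.8863525390625), 72.72119140625) [ 0.49062102 -0.20781336  0.06418382]
t0 hi stand 183 [(467, 213, [0.5367, -0.219, 0.0901]), (468, 214, [0.5349, -0.218, 0.0973]), (465, 215, [0.5332, -0.2179, 0.0839]), (471, 215, [0.5333, -0.2215, 0.1012]), (468, 216, [0.5316, -0.2165, 0.1012]), (474, 216, [0.5318, -0.227, 0.1]), (469, 217, [0.5299, -0.2172, 0.1039]), (464, 218, [0.528, -0.2163, 0.0837]), (470, 218, [0.5283, -0.2196, 0.1017]), (466, 219, [0.5264, -0.2197, 0.0837]), (472, 219, [0.5267, -0.2233, 0.101]), (468, 220, [0.5249, -0.2167, 0.1007]), (463, 221, [0.5228, -0.2152, 0.082]), (469, 221, [0.5232, -0.2178, 0.1022]), (464, 222, [0.5212, -0.2146, 0.0882]), (470, 222, [0.5216, -0.2203, 0.1]), (466, 223, 
[... 1231 characters left out ...]
), (207, 181, [0.4679, -0.2002, 0.0837]), (207, 182, [0.4711, -0.1998, 0.0841]), (192, 196, [0.5201, -0.2199, 0.0995]), (195, 197, [0.5205, -0.2149, 0.0966]), (194, 198, [0.5251, -0.2156, 0.0992]), (192, 199, [0.5297, -0.2182, 0.1019]), (189, 200, [0.5322, -0.2234, 0.1022]), (195, 200, [0.5227, -0.2159, 0.0903]), (192, 201, [0.533, -0.2182, 0.0999]), (189, 202, [0.5329, -0.2244, 0.0972]), (195, 202, [0.5231, -0.2171, 0.0848]), (192, 203, [0.5365, -0.2181, 0.0982]), (188, 204, [0.5362, -0.2263, 0.0953]), (194, 204, [0.5269, -0.2188, 0.0833]), (191, 205, [0.5388, -0.2204, 0.0951]), (189, 206, [0.5373, -0.2254, 0.0905]), (195, 206, [0.5301, -0.217, 0.0811]), (194, 207, [0.5341, -0.218, 0.083])]
```

View pics/c1.png

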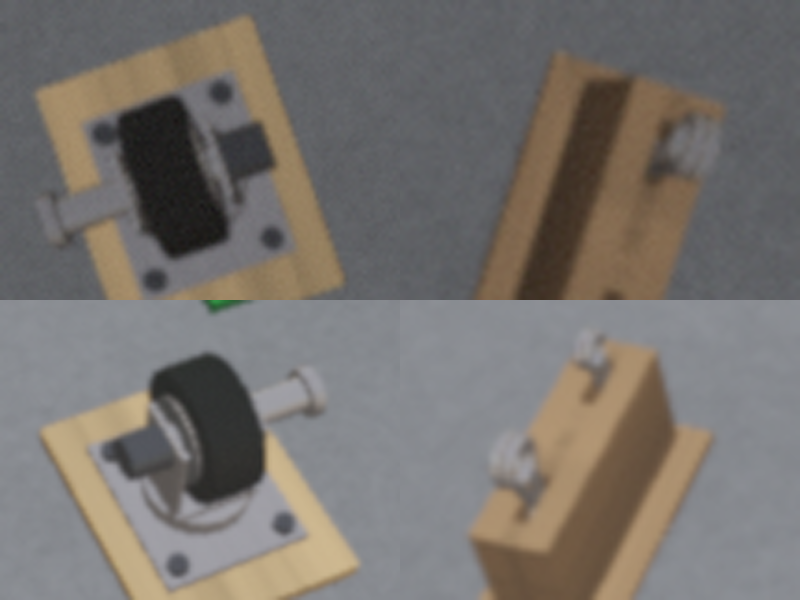

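```bash
cat >> h.py <<'E'
C=np.array([.584,.1091]);YAW=np.deg2rad(20.8)
def Tcast():
    T=np.eye(4);T[:3,:3]=R.from_euler("z",YAW).as_matrix();T[:2,3]=C;return T
def tocast(W): return (W-Tcast()[:3,3])@Tcast()[:3,:3]
def fromcast(*p): return Tcast()[:3,:3]@np.array(p)+Tcast()[:3,3]
def goto(pos,yjaw_deg,tilt=0):
    """shift/turn from current commanded~measured pose for tool-down with jaw y at yaw; tilt (rad) about tool y"""
    T=tool(); y=np.array([np.cos(np.deg2rad(yjaw_deg)),np.sin(np.deg2rad(yjaw_deg)),0]);x=np.array([0,0,-1.]);
    G=np.stack([x,y,np.cross(x,y)],1)@R.from_euler("y",tilt).as_matrix()
    d=T[:3,:3].T@(np.array(pos)-T[:3,3])*1000; r=np.rad2deg(R.from_matrix(T[:3,:3].T@G).as_rotvec())
    print("shift",d.round(1),"turn",r.round(2),"f",np.round(ctrl.get_obs()["wrist_force"],1),"t",ctrl.get_obs()["time_s"])
E
python3 - <<'E'
from h import *
for t in("t0","s0"):
    P=tocast(cloud(t)); m=(P[...,1]>45)if 0 else (P[...,1]>.04)&(P[...,1]<.09)&(abs(P[...,0])<.03)&(P[...,2]>.05)&(P[...,2]<.1)
    q=P[m]; print(t,len(q),np.percentile(q,[1,50,99],axis=0).round(4)); h=q[q[:,1]>np.percentile(q[:,1],99)-.007]; print(np.percentile(h,[2,98],axis=0).round(4))
    m=(P[...,1]<-.03)&(P[...,1]>-.08)&(abs(P[...,0])<.03)&(P[...,2]>.05); q=P[m]; print("sleeve",np.percentile(q,[2,50,98],axis=0).round(4))
goto([*fromcast(0,.12,0)[:2],.06],-69.2)
print(np.linalg.norm(fromcast(0,.12,0)[:2]))
E
```

```text
t0 183 [[-0.0139  0.0401  0.0706]
 [-0.0018  0.0557  0.0813]
 [ 0.0122  0.0643  0.0888]]
[[-0.0139  0.0575  0.0724]
 [ 0.0123  0.0644  0.0888]]
sleeve [[-0.0123 -0.0475  0.0746]
 [-0.002  -0.0392  0.0834]
 [ 0.0101 -0.0305  0.0865]]
s0 148 [[-0.0102  0.0404  0.0627]
 [ 0.0056  0.056   0.0796]
 [ 0.0139  0.0637  0.0866]]
[[-0.0101  0.0568  0.0623]
 [ 0.0139  0.0638  0.0866]]
sleeve [[-0.0094 -0.0481  0.0631]
 [ 0.0044 -0.0418  0.0798]
 [ 0.0121 -0.0308  0.0856]]
shift [ 171.7 -650.8 -579.7] turn [-6.09 -0.02  0.09] f [ 0.1  1.  -0.1] t 0.1
0.5848627990047142
```

>>> step_arm --pt "0 -651 -580 -6.1 0 0 255" --pt "0 -651 -580 -6.1 0 0 255" --pt "0 -651 -580 -6.1 0 0 255" --pt "0 -651 -580 -6.1 0 0 255" --pt "0 -651 -580 -6.1 0 0 255" --pt "0 -651 -580 -6.1 0 0 255" --pt "0 -651 -580 -6.1 0 0 255" --pt "0 -651 -580 -6.1 0 0 255" --pt "0 -651 -580 -6.1 0 0 255" --pt "0 -651 -580 -6.1 0 0 255"

```text
time_s: 1.35
eef_pos: [0.4302, 0.0029, 0.2314]
eef_rot: [0.128, 0.696, 0.128, -0.695]
wrist_force: [1.8, -1.7, -0.4]
opening: 0.001
```

```bash
python3 - <<'E'
from h import *
goto([*fromcast(0,.12,0)[:2],.06],-69.2)
E
```

```text
shift [ 171.4 -164.7 -181.5] turn [ 0.02 -0.03 -0.04] f [ 1.8 -1.7 -0.4] t 1.35
```

>>> step_arm --pt "0 -165 -181 0 0 0 255" --pt "0 -165 -181 0 0 0 255" --pt "0 -165 -181 0 0 0 255" --pt "0 -165 -181 0 0 0 255" --pt "0 -165 -181 0 0 0 255" --pt "0 -165 -181 0 0 0 255" --pt "60 -165 -181 0 0 0 255" --pt "120 -165 -181 0 0 0 255" --pt "165 -165 -181 0 0 0 255" --pt "165 -165 -181 0 0 0 255"

```text
time_s: 2.6
eef_pos: [0.5366, 0.2173, 0.0629]
eef_rot: [-0.127, -0.693, -0.127, 0.699]
wrist_force: [-0.2, -0.3, 0.2]
opening: 0.002
```

```bash
python3 - <<'E'
from h import *
T=tool(); print(tocast(T[:3,3]))
goto([*fromcast(0,.07,0)[:2],.06],-69.2)
E
```

```text
[-0.00590174  0.11794069  0.06288629]
shift [ 2.8 47.9 -6. ] turn [-0.1   0.48  0.08] f [-0.2 -0.3  0.2] t 2.6
```

>>> step_arm --pt "0 15 -6 0 0 0 255" --pt "0 32 -6 0 0 0 255" --pt "0 36 -6 0 0 0 255" --pt "0 40 -6 0 0 0 255" --pt "0 44 -6 0 0 0 255" --pt "0 48 -6 0 0 0 255" --pt "0 52 -6 0 0 0 255" --pt "0 56 -6 0 0 0 255" --pt "0 59 -6 0 0 0 255" --pt "0 62 -6 0 0 0 255"

```text
time_s: 3.85
eef_pos: [0.568, 0.1647, 0.067]
eef_rot: [0.128, 0.696, 0.128, -0.695]
wrist_force: [-1.0, 5.5, 4.1]
opening: 0.001
```

```bash
python3 - <<'E'
from h import *
T=tool(); print(tocast(T[:3,3]),Tcast()[:3,:3].T@ctrl.get_obs()["wrist_force"])
grab("top","t1")
P=tocast(cloud("t1"))
m=(P[...,1]<-.03)&(P[...,1]>-.09)&(abs(P[...,0])<.03)&(P[...,2]>.05); q=P[m]; print("end",np.percentile(q,[0.5,2,50,98],axis=0).round(4))
E
```

```text
[0.0047947  0.05763351 0.06699888] [0.99098503 5.47052441 4.11309789]
end [[-0.0125 -0.058   0.0733]
 [-0.0121 -0.0574  0.0747]
 [-0.0017 -0.0427  0.0824]
 [ 0.0098 -0.0306  0.0864]]
```

>>> step_arm --pt "0 2 4 0 0 0 255" --pt "0 4 4 0 0 0 255" --pt "0 6 4 0 0 0 255" --pt "0 7.5 4 0 0 0 255" --pt "0 8.5 4 0 0 0 255" --pt "0 9.5 4 0 0 0 255" --pt "0 10 4 0 0 0 255"

```text
time_s: 4.78
eef_pos: [0.5679, 0.1538, 0.0667]
eef_rot: [0.128, 0.696, 0.128, -0.695]
wrist_force: [-0.0, 5.6, 2.5]
opening: -0.004
```

```bash
python3 - <<'E'
from h import *
T=tool(); print(tocast(T[:3,3]),Tcast()[:3,:3].T@ctrl.get_obs()["wrist_force"])
E
```

```text
[0.00080362 0.04749736 0.06669704] [1.94936844 5.22924427 2.50391362]
```

Nearly home; creep on until the force rises.

>>> step_arm --pt "0 0.5 0 0 0 0 255" --pt "0 1 0 0 0 0 255" --pt "0 1.5 0 0 0 0 255"

```text
time_s: 5.15
eef_pos: [0.5679, 0.1535, 0.0667]
eef_rot: [0.127, 0.696, 0.129, -0.695]
wrist_force: [-1.6, 10.0, 3.8]
opening: 0.001
```

```bash
python3 - <<'E'
from h import *
T=tool(); print(tocast(T[:3,3]),Tcast()[:3,:3].T@ctrl.get_obs()["wrist_force"])
E
```

```text
[0.00074809 0.04720663 0.06667899] [2.07925046 9.85944717 3.78817174]
```

>>> step_arm --pt "0 0.6 0 0 0 0 255" --pt "0 0.6 0 0 0 0 255"

```text
time_s: 5.4
eef_pos: [0.5679, 0.1535, 0.0667]
eef_rot: [0.127, 0.696, 0.129, -0.695]
wrist_force: [-2.4, 11.8, 5.0]
opening: 0.001
```

```bash
python3 - <<'E'
from h import *
T=tool(); print(tocast(T[:3,3]),Tcast()[:3,:3].T@ctrl.get_obs()["wrist_force"])
E
```

```text
[0.00072629 0.04718024 0.0666977 ] [ 1.9911123  11.86718339  5.04871119]
```

>>> step_arm --pt "0 -25 0 0 0 0 0" --pt "0 -40 0 0 0 0 0" --pt "-60 -40 0 0 0 0 0" --pt "-120 -40 0 0 0 0 0" --pt "-150 20 0 0 0 0 0" --pt "-150 80 0 0 0 0 0" --pt "-150 104 0 0 0 0 0" --pt "-150 104 0 0 0 0 0" --pt "-150 104 0 0 0 0 0"

```text
time_s: 6.52
eef_pos: [0.6049, 0.0541, 0.2159]
eef_rot: [-0.128, -0.695, -0.128, 0.696]
wrist_force: [-0.5, 0.9, -0.8]
opening: 1.003
```

```bash
python3 - <<'E'
from h import *
print(np.array(ctrl.camera_info("wrist")["hand_eye"]).round(3))
p=grab("wrist","w1"); T=p[2];k=p[3]; print(T.round(3),k)
q=fromcast(0,-.057,.081); c=np.linalg.inv(T)@np.r_[q,1]; print("hole mouth px",c[0]/c[2]*k[0]+k[2],c[1]/c[2]*k[1]+k[3],c[2])
T=tool(); print(tocast(T[:3,3]))
E
```

```text
[[-0.    -0.262  0.965 -0.143]
 [ 1.    -0.001  0.    -0.001]
 [ 0.001  0.965  0.262 -0.068]
 [ 0.     0.     0.     1.   ]]
[[ 0.355 -0.902 -0.246  0.668]
 [-0.935 -0.342 -0.093  0.079]
 [-0.     0.263 -0.965  0.359]
 [ 0.     0.     0.     1.   ]] [357.18111847 357.18111847 321.20325733 197.38170999]
hole mouth px 320.14816203070086 188.26994333653698 0.2858349510559827
[ 8.12764203e-05 -5.83555564e-02  2.15941380e-01]
```

View pics/w1.png

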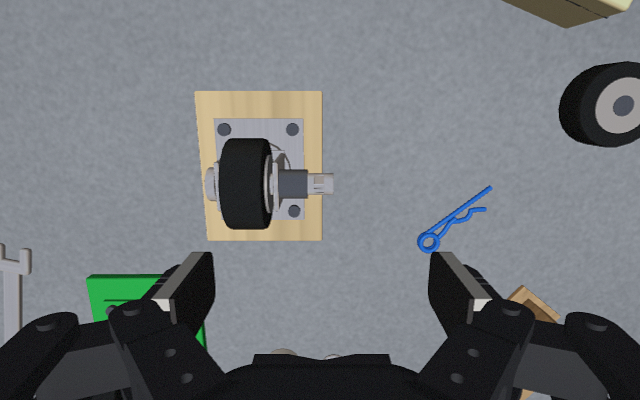

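The wrist view shows the axle end projecting at about (320,184), with the predicted hole at (320,188). The head is against the cheek at (210,184). I'll enlarge it to see the hole.

```bash
python3 - <<'E'
from h import *
p=load("w1")[0][155:215,280:360,::-1]; cv2.imwrite("pics/c2.png",cv2.resize(p,(800,600),interpolation=cv2.INTER_CUBIC))
P=tocast(cloud("w1")); 
for u in(315,318,320,323,328): print(u,[(v,*(P[v,u]*1000).round(1)) for v in range(173,196,1)])
E
```

```text
315 [(173, np.float64(10.7), np.float64(-52.8), np.float64(72.3)), (174, np.float64(10.2), np.float64(-52.8), np.float64(74.0)), (175, np.float64(10.0), np.float64(-52.9), np.float64(76.8)), (176, np.float64(8.9), np.float64(-52.8), np.float64(75.6)), (177, np.float64(7.6), np.float64(-52.8), np.float64(73.5)), (178, np.float64(6.7), np.float64(-52.8), np.float64(72.9)), (179, np.float64(5.4), np.float64(-52.7), np.float64(71.1)), (180, np.float64(4.3), np.float64(-52.7), np.float64(69.9)), (181, np.float64(3.4), np.float64(-52.7), np.float64(69.5)), (182, np.float64(1.9), np.float64(-52.6), np.float64(66.5)), (183, np.float64(0.9), np.float64(-52.6), np.float64(66.1)), (184, np.float64(3.4), np.float64(-52.9), np.float64(80.6)), (185, np.float64(2.8), np.float64(-52.9), np.float64(81.4)), (186, np.float64(2.1), np.float64(-52.9), np.float64(82.0)), (187, np.float64(1.1), np.float64(-52.9), np.float64(81.4)), (188, np.float64(0.2), np.float64(-52.9), np.float64(81.0)), (189, np.float64(-0.4), np.float64(-52.9), np.float64(82.0)), (190, np.float64(-1.4), np.float64(-52.9), np.float64(
[... 5288 characters left out ...]
3), np.float64(80.6)), (185, np.float64(2.7), np.float64(-63.3), np.float64(81.1)), (186, np.float64(2.4), np.float64(-63.2), np.float64(83.2)), (187, np.float64(1.0), np.float64(-63.3), np.float64(81.0)), (188, np.float64(0.2), np.float64(-63.3), np.float64(80.7)), (189, np.float64(-0.5), np.float64(-63.3), np.float64(81.6)), (190, np.float64(-1.5), np.float64(-63.3), np.float64(80.6)), (191, np.float64(-2.6), np.float64(-63.3), np.float64(79.8)), (192, np.float64(-3.6), np.float64(-63.3), np.float64(79.2)), (193, np.float64(-4.3), np.float64(-63.3), np.float64(79.4)), (194, np.float64(-6.1), np.float64(-63.4), np.float64(75.8)), (195, np.float64(-26.9), np.float64(-64.9), np.float64(0.6))]
```

View pics/c2.png

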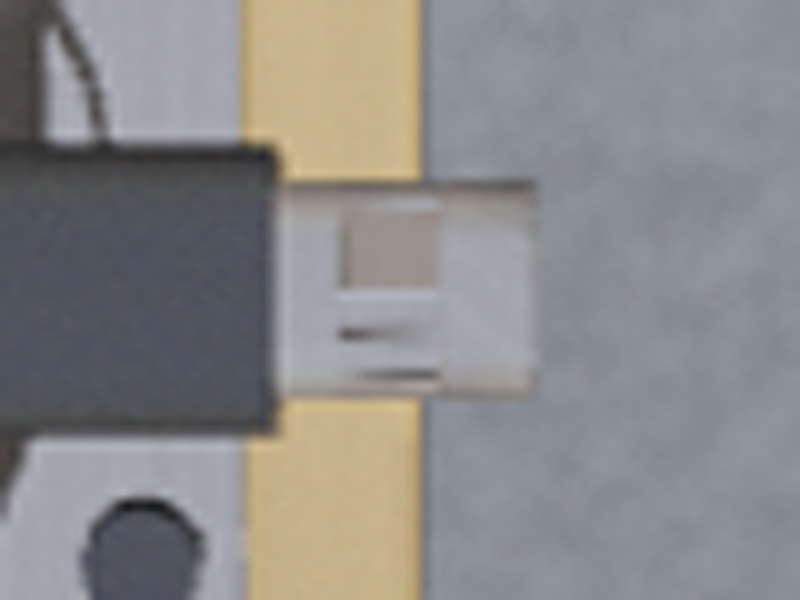

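```bash
python3 - <<'E'
from h import *
P=tocast(cloud("w1"))*1000
from scipy.optimize import least_squares
q=P[172:196,326:332].reshape(-1,3); q=q[q[:,2]>60]
s=least_squares(lambda a:np.hypot(q[:,0]-a[0],q[:,2]-a[1])-9,[0,72],loss="soft_l1"); print(s.x)
goto([.563,-.106,.15],-107.4)
E
```

```text
[ 1.84915044 72.17846781]
shift [ 65.9 135.2  96.2] turn [3.827e+01 5.000e-02 1.000e-02] f [ 0.4 -0.4 -0.3] t 6.575
```

>>> step_arm --pt "0 50 36 10 0 0 0" --pt "0 100 72 20 0 0 0" --pt "30 135 96 30 0 0 0" --pt "66 135 96 38.2 0 0 0" --pt "66 135 96 38.2 0 0 0" --pt "66 135 96 38.2 0 0 0"

```text
time_s: 7.32
eef_pos: [0.5644, -0.1057, 0.1515]
eef_rot: [-0.105, 0.7, -0.105, -0.699]
wrist_force: [1.0, -0.0, 1.1]
opening: 1.003
```

```bash
python3 - <<'E'
from h import *
grab("wrist","w2"); print(tool().round(4))
p,d,T,k=load("w2"); c=np.linalg.inv(T)@np.r_[.528,-.221,.09,1]; print(c[0]/c[2]*k[0]+k[2],c[1]/c[2]*k[1]+k[3],c[2])
E
```

```text
[[ 2.300e-03 -2.949e-01 -9.555e-01  5.648e-01]
 [-9.000e-04 -9.555e-01  2.949e-01 -1.060e-01]
 [-1.000e+00  2.000e-04 -2.500e-03  1.521e-01]
 [ 0.000e+00  0.000e+00  0.000e+00  1.000e+00]]
524.9270037071569 217.25175073552887 0.21503272116858885
```

>>> step_arm --pt "0 60 0 0 0 0 0" --pt "0 110 0 0 0 0 0" --pt "0 120 0 0 0 0 0" --pt "0 120 0 0 0 0 0" --pt "0 120 0 0 0 0 0"

```text
time_s: 8.0
eef_pos: [0.5284, -0.22, 0.1508]
eef_rot: [-0.106, 0.699, -0.106, -0.699]
wrist_force: [-0.1, 0.3, 0.1]
opening: 1.004
```

```bash
python3 - <<'E'
from h import *
grab("wrist","w3"); print(tool().round(4))
p,d,T,k=load("w3"); c=np.linalg.inv(T)@np.r_[.528,-.221,.09,1]; print(c[0]/c[2]*k[0]+k[2],c[1]/c[2]*k[1]+k[3],c[2])
a=load("w2")[0][:,:,::-1][130:280,440:640]; b=p[:,:,::-1][120:270,220:420]
cv2.imwrite("pics/c3.png",np.vstack([cv2.resize(x,(800//2*1,300),interpolation=cv2.INTER_CUBIC) for x in(a,b)])); 
E
```

```text
[[ 4.000e-04 -2.967e-01 -9.550e-01  5.283e-01]
 [ 1.000e-04 -9.550e-01  2.967e-01 -2.198e-01]
 [-1.000e+00 -2.000e-04 -4.000e-04  1.506e-01]
 [ 0.000e+00  0.000e+00  0.000e+00  1.000e+00]]
326.0659536373962 216.60424749982423 0.2142370842412314
```

View pics/c3.png

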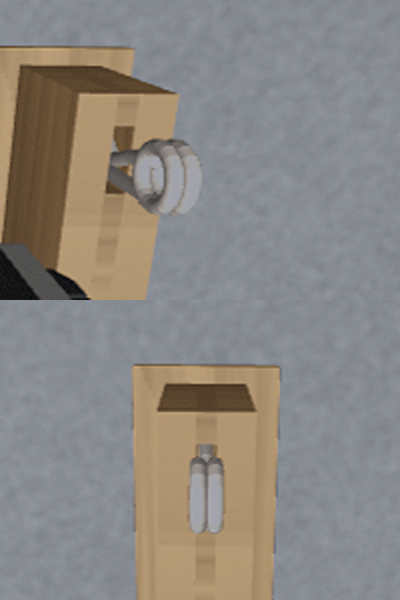

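```bash
python3 - <<'E'
from h import *
a=load("w2")[0][:,:,::-1][180:245,485:550]; b=load("w3")[0][:,:,::-1][180:245,295:360]
cv2.imwrite("pics/c4.png",np.hstack([cv2.resize(x,(400,400),interpolation=cv2.INTER_CUBIC) for x in(a,b)])); 
E
```

```text
(no output)
```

View pics/c4.png

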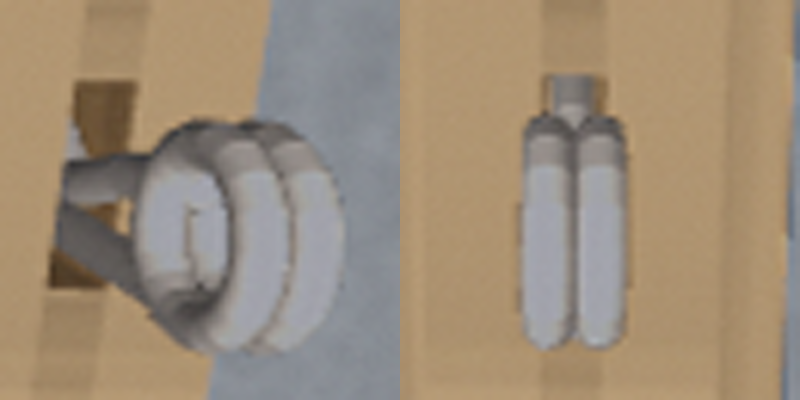

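```bash
python3 - <<'E'
from h import *
from scipy.optimize import least_squares
a=np.deg2rad(-17.4); X=np.array([np.cos(a),np.sin(a),0]);Y=np.array([-np.sin(a),np.cos(a),0]); O=np.array([.528,-.221,0])
Q=[]
for t in("w3","w2"):
    W=cloud(t)-O; P=np.stack([W@X,W@Y,W[...,2]],-1)*1000
    m=(abs(P[...,0])<16)&(abs(P[...,1])<12)&(P[...,2]>80)&(P[...,2]<110); q=P[m]
    print(t,len(q),np.percentile(q,[2,50,98],axis=0).round(1))
    r=q if t=="w3" else q[q[:,2]>90]
    s=least_squares(lambda b:np.hypot(r[:,0]-b[0],r[:,2]-b[1])-11.2,[0,90],loss="soft_l1"); print(s.x)
    b=s.x; 
    m=(abs(P[...,0])<16)&(abs(P[...,1])<6)&(P[...,2]>58)&(P[...,2]<84)&(np.nan_to_num(load(t)[0].astype(float).std(-1))<12)
    q=P[m]; q=q[np.argsort(q[:,2])]; print("wires",q[::max(1,len(q)//25)].round(1).tolist())
    y=P[...,1][(abs(P[...,0]-b[0])<8)&(P[...,2]>97)]; print("y",y.min(),y.max(),np.median(y))
# stand block y/x check
for t in ("w3",):
    z=cloud(t)[...,2]; W=cloud(t)[(z>.058)&(z<.068)]-O; print(np.percentile(W@Y*1000,[1,99]))
E
```

```text
w3 620 [[ -9.1  -2.7  91. ]
 [  3.2   1.9 100. ]
 [ 11.1   6.5 102.6]]
[-0.20648794 90.45977048]
wires []
y -71.78195697363371 76.73691394841137 4.735213930416745
w2 1115 [[ -9.6  -1.9  82.7]
 [  0.7   4.4  96.6]
 [ 10.7   7.2 102.5]]
[-0.12131201 90.22373957]
wires [[-1.0, 1.5, 58.0], [-5.2, 3.5, 60.6], [-7.8, 3.7, 61.6], [-3.8, 4.8, 62.8], [-11.4, 3.4, 63.6], [-7.7, 4.2, 64.2], [-7.4, 4.0, 65.0], [-7.1, 2.3, 65.8], [-8.9, 3.9, 66.8], [-10.7, 4.2, 67.8], [-0.1, 4.5, 68.2], [-3.3, 2.5, 69.1], [1.7, 2.8, 69.8], [-8.3, 3.2, 70.6], [-8.7, 4.2, 71.5], [-8.5, 4.0, 72.3], [-7.5, 3.2, 73.0], [-10.1, 3.8, 73.6], [1.9, 4.2, 75.0], [-10.7, 4.1, 75.8], [-8.2, 4.4, 76.9], [-8.2, 4.8, 79.0], [-1.5, 2.0, 82.9], [0.5, 5.0, 83.2], [2.6, 5.4, 83.5], [-1.3, 4.4, 83.7], [-0.5, 5.2, 84.0]]
y -3.131225103284039 197.19976753771653 164.6254335116055
[-14.20178987  18.21754412]
```

>>> step_arm --pt "40 -0.7 0 0 0 0 0" --pt "70 -0.7 0 0 0 0 0" --pt "79 -0.7 0 0 0 0 100" --pt "79 -0.7 0 0 0 0 180" --pt "79 -0.7 0 0 0 0 200" --pt "79 -0.7 0 0 0 0 255" --pt "79 -0.7 0 0 0 0 255" --pt "79 -0.7 0 0 0 0 255"

```text
time_s: 9.05
eef_pos: [0.5288, -0.2211, 0.0725]
eef_rot: [-0.107, 0.7, -0.107, -0.698]
wrist_force: [0.4, 0.4, 5.7]
opening: 0.104
```

```bash
python3 - <<'E'
from h import *
o=ctrl.get_obs(); print(o["opening"],o["wrist_force"],tool().round(4))
E
```

```text
0.10447687208845699 [0.43566319 0.43402951 5.65717299] [[ 2.000e-03 -2.989e-01 -9.543e-01  5.288e-01]
 [-1.200e-03 -9.543e-01  2.989e-01 -2.211e-01]
 [-1.000e+00  6.000e-04 -2.300e-03  7.250e-02]
 [ 0.000e+00  0.000e+00  0.000e+00  1.000e+00]]
```

>>> step_arm --pt "-10 0 0 0 0 0 255" --pt "-30 0 0 0 0 0 255" --pt "-70 0 0 0 0 0 255" --pt "-110 0 0 0 0 0 255" --pt "-140 0 0 0 0 0 255" --pt "-140 0 0 0 0 0 255" --pt "-140 0 0 0 0 0 255"

```text
time_s: 9.93
eef_pos: [0.5272, -0.2202, 0.2102]
eef_rot: [0.107, -0.698, 0.107, 0.7]
wrist_force: [-0.6, -0.1, -0.5]
opening: 0.105
```

```bash
python3 - <<'E'
from h import *
o=ctrl.get_obs(); print(o["opening"],o["wrist_force"]); print(tool().round(4))
a=grab("wrist","w4")[0]; b=grab("scene","s4")[0]; p,d,T,k=load("s4"); c=np.linalg.inv(T)@np.r_[tool()[:3,3],1]; u,v=int(c[0]/c[2]*k[0]+k[2]),int(c[1]/c[2]*k[1]+k[3]); print(u,v)
x=max(u-40,0);y=max(v-40,0)
cv2.imwrite("pics/c5.png",np.hstack([cv2.resize(a[200:400,220:420,::-1],(400,400),interpolation=cv2.INTER_CUBIC),cv2.resize(b[y:y+80,x:x+80,::-1],(400,400),interpolation=cv2.INTER_CUBIC)]))
E
```

```text
0.1054764787790566 [-0.55628104 -0.12734254 -0.52315325]
[[-1.500e-03 -2.989e-01 -9.543e-01  5.272e-01]
 [ 1.000e-03 -9.543e-01  2.989e-01 -2.202e-01]
 [-1.000e+00 -5.000e-04  1.700e-03  2.102e-01]
 [ 0.000e+00  0.000e+00  0.000e+00  1.000e+00]]
176 157
```

View pics/c5.png

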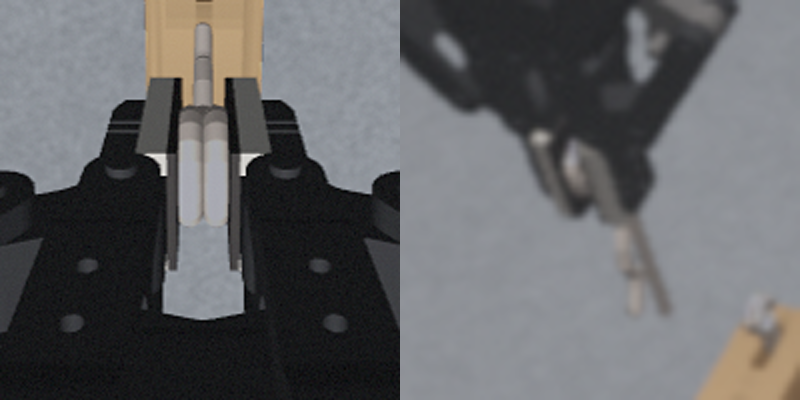

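The clip is held in hand, with its coil central between the pads at crop (203,165). In the scene crop the leg tip is at about (668,312). Next I'll fit its pose in the tool frame.

```bash
python3 - <<'E'
from h import *
from scipy.optimize import least_squares
T=tool(); Ti=np.linalg.inv(T)
W=cloud("w4"); P=(W@Ti[:3,:3].T+Ti[:3,3])*1000
v,u=np.mgrid[:400,:640]
m=(abs(P[...,1])<4.5)&(abs(P[...,2])<14)&(P[...,0]<0)&(P[...,0]>-40)&(u>305)&(u<338); q=P[m]
s=least_squares(lambda b:np.hypot(q[:,0]-b[0],q[:,2]-b[1])-11.2,[-19,0],loss="soft_l1"); print(len(q),s.x,np.abs(s.fun).mean()); c=s.x
m=(abs(P[...,1])<6)&(P[...,0]>0)&(P[...,0]<75)&(abs(P[...,2])<40); q=P[m]; q=q[np.argsort(q[:,0])]; print(q[::max(1,len(q)//12)].round(1).tolist())
q=P[(P[...,0]<-15)&(P[...,0]>-35)&(abs(P[...,1])<5.2)&(abs(P[...,2])<12)]; print("y",np.percentile(q[:,1],[2,98]))
p,d,Ts,k=load("s4")
for x,z in((c[0]+84.5,c[1]+9),(c[0]+46,c[1]+9),(c[0]+20,c[1]+9),(c[0]+69,c[1]-9)):
    w=np.linalg.inv(Ts)@T@np.r_[x/1000,0,z/1000,1]; uu=w[0]/w[2]*k[0]+k[2];vv=w[1]/w[2]*k[1]+k[3]; print(x,z,"px",uu,vv,"crop",(uu-136)*5+400,(vv-117)*5)
E
```

```text
1552 [-18.81057223   0.37790474] 2.006561040807102
[[0.9, -0.9, -2.4], [13.9, -1.3, 1.3], [15.6, 0.1, 1.0], [17.4, -1.8, -0.8], [19.0, -1.8, -1.7], [21.2, -1.3, -2.4], [23.8, -0.8, -3.6], [25.9, -2.3, -3.8], [38.2, -3.4, -0.9], [40.9, -2.9, -2.9], [42.8, -3.4, -2.8], [44.8, -0.7, -6.2], [47.2, -4.0, -5.4]]
y [-5.01233228  4.33904566]
65.68942777252902 9.377904739128875 px 188.36289111613604 179.5085452623084 crop 661.8144555806803 312.54272631154197
27.18942777252902 9.377904739128875 px 183.27705524065004 164.8552922608198 crop 636.3852762032502 239.27646130409897
1.1894277725290188 9.377904739128875 px 179.59991252682883 154.2607501191992 crop 617.9995626341441 186.303750595996
50.189427772529015 -8.622095260871125 px 181.96214675032428 180.90817665846444 crop 629.8107337516215 319.5408832923222
```

```bash
python3 - <<'E'
from h import *
from scipy.optimize import least_squares
T=tool(); Ti=np.linalg.inv(T); W=cloud("w4"); P=(W@Ti[:3,:3].T+Ti[:3,3])*1000; d=load("w4")[1]
for r in range(206,312,6):
    m=(d[r]>0)&(d[r]<.225); c=np.where(m[300:345])[0]+300; 
    print(r,c.min() if len(c) else 0,c.max() if len(c) else 0, P[r,320:324].round(1).mean(0))
q=P[252:312,314:330].reshape(-1,3); q=q[(q[:,0]<-12)&(q[:,0]>-40)]
s=least_squares(lambda b:np.hypot(q[:,0]-b[0],q[:,2]-b[1])-11.2,[-19,0],loss="soft_l1",f_scale=.3); print(s.x,np.median(abs(s.fun)))
a=load("w4")[0][205:265,290:355,::-1];b=load("s4")[0][145:185,165:205,::-1]
cv2.imwrite("pics/c6.png",np.hstack([cv2.resize(x,(400,400),interpolation=cv2.INTER_CUBIC) for x in(a,b)]))
E
```

```text
206 0 0 [145.075  -1.375  18.275]
212 319 324 [46.375 -1.5   -7.45 ]
218 317 325 [42.825 -1.5   -5.075]
224 317 325 [39.325 -1.5   -2.825]
230 317 326 [25.375 -1.55  -4.55 ]
236 317 326 [21.225 -1.55  -2.95 ]
242 300 344 [17.325 -1.55  -1.4  ]
248 300 344 [15.125 -1.55   0.8  ]
254 300 344 [ 1.525 -1.55  -2.175]
260 300 344 [-20.075  -1.575  -9.375]
266 300 344 [-23.05   -1.575  -8.375]
272 300 344 [-25.325  -1.575  -7.075]
278 300 344 [-27.05  -1.6   -5.6 ]
284 300 344 [-27.7    -1.6    -3.525]
290 300 344 [-29.125  -1.6    -2.   ]
296 300 344 [-29.2  -1.6   0.4]
302 300 344 [-28.45  -1.6    3.3 ]
308 300 344 [-26.45   -1.625   6.975]
[-18.49843211   0.63194353] 0.49589458300133504
```

View pics/c6.png

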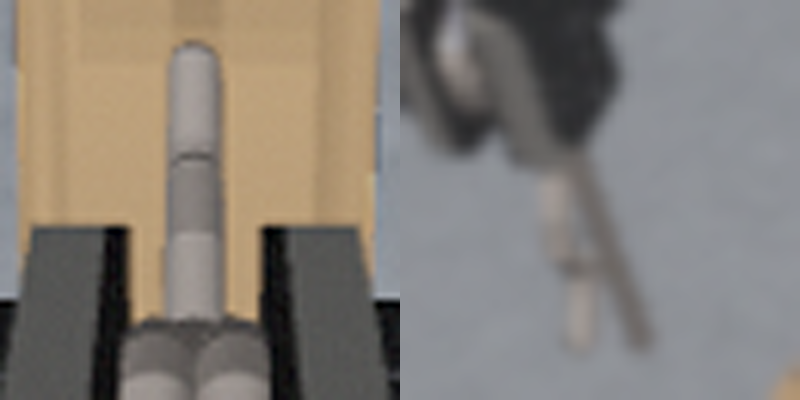

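```bash
python3 - <<'E'
from h import *
v,u=np.mgrid[:400,:640]
W=cloud("w1");z=W[...,2];m=(z>.006)&(z<.018)&(u>185)&(u<335)&(v>80)&(v<250)
P=tocast(W[m])*1000; print("w1 board in caster frame",np.percentile(P,[.5,99.5],axis=0).round(1)); r=cv2.minAreaRect((W[m][:,:2]*1000).astype(np.float32)); print(r)
for t in("t0","s0","t1"):
    W=cloud(t);P=tocast(W)*1000; m=(abs(P[...,0])<45)&(abs(P[...,1])<15)&(P[...,2]>100)&(P[...,2]<115);print(t,"wheel top x",np.percentile(P[m][:,0],[1,99]),np.percentile(P[m][:,1],[1,99]))
W=cloud("w1");P=tocast(W)*1000; m=(abs(P[...,0])<45)&(abs(P[...,1])<15)&(P[...,2]>95)&(P[...,2]<115)
from scipy.optimize import least_squares
q=P[m&(abs(P[...,1])<10)]; print("w1 wheel",least_squares(lambda b:np.hypot(q[:,0]-b[0],q[:,2]-b[1])-37.5,[0,72],loss="soft_l1").x,np.percentile(P[m][:,1],[1,99]))
for t in("t0","s0"):
    P=tocast(cloud(t))*1000; q=P[(abs(P[...,0])<45)&(abs(P[...,1])<10)&(P[...,2]>92)&(P[...,2]<115)]; print(t,least_squares(lambda b:np.hypot(q[:,0]-b[0],q[:,2]-b[1])-37.5,[0,72],loss="soft_l1").x)
E
```

```text
w1 board in caster frame [[-72.3 -58.6  10.3]
 [ 76.3  60.4  17.7]]
((584.8961181640625, 111.08891296386719), (149.59762573242188, 120.301025390625), 20.812744140625)
t0 wheel top x [-26.00547936  24.60862353] [-14.76964811  14.75876206]
s0 wheel top x [-22.23539559  25.21751038] [-14.84396744  14.10472521]
t1 wheel top x [-26.12112539  24.89964019] [-14.79966275  14.38284489]
w1 wheel [ 1.85776519 72.04907436] [-14.70720811  14.62152522]
t0 [-0.52373136 72.83357097]
s0 [2.62954940e-02 7.16642963e+01]
```

```bash
python3 - <<'E'
from h import *
print(np.round(ctrl.get_obs()["q"],2)); goto([.70,-.02,.38],-180)
E
```

```text
[-0.6   0.19  1.64 -0.    1.31  1.27]
shift [-170.7 -242.7 -104.8] turn [ 7.261e+01  1.900e-01 -7.000e-02] f [ 0.1  0.7 -0.5] t 10.025
```

>>> step_arm --pt "-60 0 0 -10 0 0 255" --pt "-120 -50 -20 -20 0 0 255" --pt "-170 -100 -45 -30 0 0 255" --pt "-170 -150 -65 -40 0 0 255" --pt "-170 -200 -85 -50 0 0 255" --pt "-170 -243 -105 -60 0 0 255" --pt "-170 -243 -105 -70 0 0 255" --pt "-170 -243 -105 -80 0 0 255" --pt "-170 -243 -105 -90 0 0 255" --pt "-170 -243 -105 -100 0 0 255"

```text
time_s: 11.28
eef_pos: [0.7005, -0.0199, 0.3789]
eef_rot: [-0.467, -0.529, -0.469, 0.531]
wrist_force: [0.2, 0.3, -0.8]
opening: 0.106
```

>>> step_arm --pt "0 0 0 -7 0 0 255" --pt "0 0 0 -7 0 0 255" --pt "0 0 0 -7 0 0 255"

```text
time_s: 11.65
eef_pos: [0.7006, -0.0201, 0.3801]
eef_rot: [-0.497, -0.502, -0.498, 0.503]
wrist_force: [-0.6, 1.1, 0.4]
opening: 0.107
```

```bash
python3 - <<'E'
from h import *
T=tool(); print(T.round(3)); b=grab("scene","s5")[0]; p,d,Ts,k=load("s5")
pr=lambda x,z:(lambda w:(w[0]/w[2]*k[0]+k[2],w[1]/w[2]*k[1]+k[3]))(np.linalg.inv(Ts)@T@np.r_[x/1000,0,z/1000,1])
u,v=pr(20,0); x=int(u)-75;y=int(v)-56; print(x,y)
c=cv2.resize(b[y:y+112,x:x+150,::-1],(800,597),interpolation=cv2.INTER_CUBIC); s=800/150
c0=-18.7,.5
for a,z in((0,0),(0,9),(84.5,9),(46,9),(20,9)): 
    q=pr(c0[0]+a,c0[1]+z); print(a,z,((q[0]-x+.5)*s,(q[1]-y+.5)*s))
cv2.imwrite("pics/c7.png",c)
E
```

```text
[[-0.002  1.    -0.009  0.701]
 [ 0.    -0.009 -1.    -0.02 ]
 [-1.    -0.002 -0.     0.38 ]
 [ 0.     0.     0.     1.   ]]
218 108
0 0 (np.float64(398.45142426956073), np.float64(173.4015668630988))
0 9 (np.float64(355.10482308961764), np.float64(174.43437467677387))
84.5 9 (np.float64(373.54709704159905), np.float64(440.1317982350248))
46 9 (np.float64(365.7523070283287), np.float64(327.8324348758204))
20 9 (np.float64(359.93153457166954), np.float64(243.97269779133904))
```

View pics/c7.png

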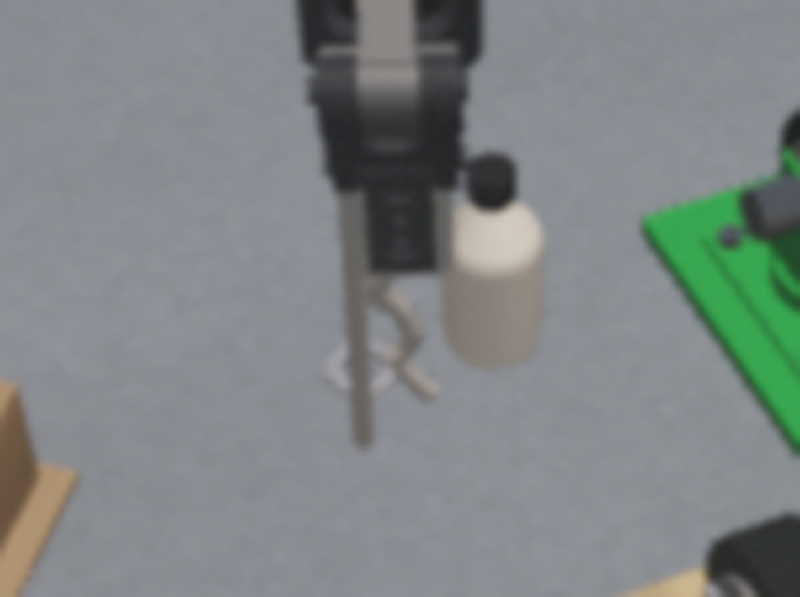

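The side view shows the leg at about (354,200) to (362,430) and its tip at (362,445). In tool coordinates the leg sits at z ≈ +10 mm near the coil and +11.4 mm at the tip. I'll use that to plan a tilted approach along the rolled hole.

```bash
cat >> h.py <<'E'
LEGT=np.array([.0658,0,.0113]); LT=.02   # tip in tool frame, leg lean
def leg(s,beta,dx=0,dy=0,about="tip"):
    """leg leaning beta to caster +x, tip at distance s (mm) along leg line from axle_hole (+up)"""
    th=-(beta-LT); Tc=Tcast(); y=Tc[:3,:3]@[0,-1,0]; x=np.array([0,0,-1.]); G=np.stack([x,y,np.cross(x,y)],1)@R.from_euler("y",th).as_matrix()
    tip=fromcast(dx/1000+s/1000*np.sin(beta),-.057+dy/1000,.072+s/1000*np.cos(beta)); pos=tip-G@LEGT
    T=tool(); d=T[:3,:3].T@(pos-T[:3,3])*1000; r=np.rad2deg(R.from_matrix(T[:3,:3].T@G).as_rotvec()); o=ctrl.get_obs()
    print("s",s,"shift",d.round(1),"turn",r.round(2),"tcp",pos.round(3))
def stat():
    T=tool();o=ctrl.get_obs(); tip=(T@np.r_[LEGT,1])[:3]; c=tocast(tip)*1000-[0,-57,72]; print("tip rel hole (caster mm)",c.round(2),"F caster",(Tcast()[:3,:3].T@o["wrist_force"]).round(2),"open",round(o["opening"],3),"t",o["time_s"])
E
python3 - <<'E'
from h import *
stat(); leg(45,.62); leg(45,0)
E
```

```text
tip rel hole (caster mm) [  59.02 -115.68  242.69] F caster [-0.19 -0.06 -0.34] open 0.104 t 11.7
s 45 shift [ 224.   -29.2 -101.4] turn [ 66.54 -30.08 -20.51] tcp [0.672 0.082 0.157]
s 45 shift [197.6 -87.6 -78.6] turn [68.7   1.04  0.76] tcp [0.614 0.059 0.183]
```

>>> step_arm --pt "0 -20 -20 10 0 0 255" --pt "0 -40 -40 20 0 0 255" --pt "0 -50 -60 30 0 0 255" --pt "0 -60 -78 40 0 0 255" --pt "50 -60 -78 50 0 0 255" --pt "100 -60 -78 60 0 0 255" --pt "120 -60 -78 69 0 0 255" --pt "120 -60 -78 69 0 0 255" --pt "120 -60 -78 69 0 0 255"

```text
time_s: 12.82
eef_pos: [0.6421, 0.0583, 0.2629]
eef_rot: [0.128, 0.696, 0.127, -0.695]
wrist_force: [1.4, 0.3, 0.5]
opening: 0.106
```

```bash
python3 - <<'E'
from h import *
stat(); leg(45,.62)
E
```

```text
tip rel hole (caster mm) [ 25.09 -11.19 125.07] F caster [ 1.38 -0.21  0.46] open 0.106 t 12.825
s 45 shift [106.4 -11.3 -36.1] turn [ -0.06 -34.49  -0.04] tcp [0.672 0.082 0.157]
```

>>> step_arm --pt "0 -11.3 -36 0 -10 0 255" --pt "20 -11.3 -36 0 -20 0 255" --pt "50 -11.3 -36 0 -30 0 255" --pt "80 -11.3 -36 0 -34.5 0 255" --pt "106 -11.3 -36 0 -34.5 0 255" --pt "106 -11.3 -36 0 -34.5 0 255" --pt "106 -11.3 -36 0 -34.5 0 255" --pt "106 -11.3 -36 0 -34.5 0 255"

```text
time_s: 13.82
eef_pos: [0.6722, 0.0814, 0.1588]
eef_rot: [-0.158, -0.461, -0.083, 0.869]
wrist_force: [0.2, -0.4, -0.2]
opening: 0.107
```

```bash
python3 - <<'E'
from h import *
stat(); leg(45,.62); leg(14,.62)
grab("scene","s6"); grab("wrist","w6"); 
a=load("s6")[0][170:270,320:440,::-1]; b=load("w6")[0][150:300,220:400,::-1]
cv2.imwrite("pics/c8.png",np.hstack([cv2.resize(x,(400,333),interpolation=cv2.INTER_CUBIC) for x in(a,b)]))
E
```

```text
tip rel hole (caster mm) [26.25 -0.11 38.74] F caster [ 0.06 -0.48 -0.17] open 0.107 t 13.825
s 45 shift [ 1.8 -0.2 -1.3] turn [-0.22 -0.18  0.03] tcp [0.672 0.082 0.157]
s 14 shift [32.8 -0.2 -0.6] turn [-0.22 -0.18  0.03] tcp [0.655 0.075 0.131]
```

View pics/c8.png

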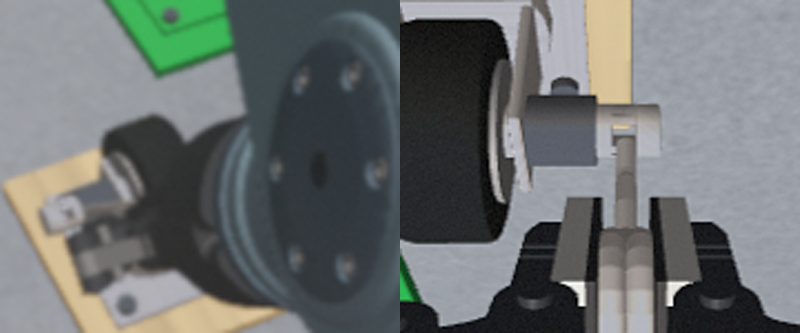

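```bash
python3 - <<'E'
from h import *
p,d,T,k=load("w6"); c=tocast(T[:3,3])*1000-[0,-57,72]; print("cam angle",np.arctan2(c[0],c[2]),c)
P=tocast(cloud("w6"))*1000-[0,-57,72]
s=150/333
u0=int(220+(625-400)*180/400)
for v in range(190,222,1): print(v,P[v,u0-1:u0+2].mean(0).round(1),p[v,u0],  "|",P[v,u0+12].round(1))
E
```

```text
cam angle 0.8961269126237023 [209.14425321   0.43905445 167.2908701 ]
190 [-44.8   1.3 -59.5] [213 194 153] | [-59.  -10.7 -72.1]
191 [-46.1   1.3 -59.3] [213 193 153] | [-60.1 -10.7 -71.8]
192 [-48.    1.3 -59.8] [213 193 152] | [-62.7 -10.8 -72.7]
193 [-49.4   1.3 -59.8] [213 192 152] | [-63.3 -10.8 -71.9]
194 [-50.8   1.3 -59.7] [214 193 152] | [-65.7 -10.9 -72.6]
195 [-51.7   1.3 -59.2] [214 195 154] | [-65.9 -10.8 -71.5]
196 [-53.8   1.4 -59.7] [185 167 131] | [-67.7 -10.9 -71.6]
197 [ 9.7  1.1 -3.9] [84 81 82] | [ 9.2 -7.7 -4.3]
198 [nan nan nan] [100  95  92] | [10.8 -7.6 -2. ]
199 [nan nan nan] [112 110 104] | [11.3 -7.6 -0.6]
200 [10.3  1.1 -0.5] [124 118 116] | [10.8 -7.6 -0. ]
201 [10.8  1.1  0.8] [120 113 110] | [10.6 -7.6  0.7]
202 [10.7  1.1  1.7] [135 128 125] | [11.  -7.5  2. ]
203 [11.   1.1  2.9] [163 156 151] | [ 9.  -7.6  1.3]
204 [10.3  1.1  3.3] [171 166 161] | [11.3 -7.5  4.1]
205 [10.1  1.1  4. ] [179 173 170] | [10.  -7.5  4. ]
206 [9.3 1.1 4.3] [193 176 146] | [ 9.5 -7.5  4.5]
207 [-71.1   1.4 -60. ] [219 199 158] | [ 8.6 -7.5  4.7]
208 [-87.7   1.5 -72.1] [162 160 156] | [ 8.  -7.5  5.2]
209 [-88.4   1.5 -71.2] [158 165 173] | [ 9.  -7.5  6.8]
210 [-90.3   1.5 -71.4] [139 143 147] | [ 8.3 -7.5  7.2]
211 [52.5  1.  43.1] [95 89 85] | [ 7.9 -7.5  7.9]
212 [53.   1.  44.2] [123 117 114] | [ 6.5 -7.5  7.6]
213 [52.6  1.  44.6] [133 126 124] | [ 5.7 -7.5  7.9]
214 [53.2  1.  45.8] [135 129 125] | [ 5.8 -7.5  9. ]
215 [52.8  1.  46.2] [133 126 122] | [ 4.  -7.5  8.4]
216 [52.5  1.  46.7] [136 129 126] | [ 3.8 -7.5  9.2]
217 [52.2  1.  47.1] [136 130 125] | [ 2.3 -7.6  8.9]
218 [52.8  1.  48.3] [133 127 124] | [ 1.  -7.6  8.9]
219 [53.   1.  49.1] [134 127 124] | [-0.5 -7.6  8.7]
220 [52.2  1.  49.2] [136 129 126] | [-109.4  -11.8  -72.3]
221 [52.   1.  49.7] [135 127 124] | [-110.2  -11.8  -71.5]
```

>>> step_arm --pt "15 -0.2 -0.8 0 0 0 255" --pt "28 -0.2 -0.8 0 0 0 255" --pt "33 -0.2 -0.8 0 0 0 255" --pt "35 -0.2 -0.8 0 0 0 255" --pt "36 -0.2 -0.8 0 0 0 255" --pt "37 -0.2 -0.8 0 0 0 255" --pt "38 -0.2 -0.8 0 0 0 255" --pt "38 -0.2 -0.8 0 0 0 255"

```text
time_s: 14.92
eef_pos: [0.6514, 0.0744, 0.1235]
eef_rot: [-0.158, -0.458, -0.083, 0.871]
wrist_force: [0.1, 0.1, 0.3]
opening: 0.105
```

```bash
python3 - <<'E'
from h import *
stat(); leg(6,.62)
E
```

```text
tip rel hole (caster mm) [4.12 0.8  3.66] F caster [0.16 0.01 0.29] open 0.105 t 14.925
s 6 shift [-0.7  0.7  1.4] turn [-0.15  0.13  0.1 ] tcp [0.651 0.074 0.125]
```

>>> step_arm --pt "1 0.5 0.8 0 0 0 255" --pt "2 0.5 0.8 0 0 0 255" --pt "3 0.5 0.8 0 0 0 255" --pt "4 0.5 0.8 0 0 0 255" --pt "4 0.5 0.8 0 0 0 255"

```text
time_s: 15.55
eef_pos: [0.6488, 0.0729, 0.1206]
eef_rot: [-0.158, -0.458, -0.083, 0.871]
wrist_force: [-0.6, -0.2, 0.4]
opening: 0.111
```

```bash
python3 - <<'E'
from h import *
stat(); leg(2,.62)
E
```

```text
tip rel hole (caster mm) [1.1  0.36 0.74] F caster [-0.61  0.    0.4 ] open 0.111 t 15.55
s 2 shift [-0.8  0.2  0.6] turn [-0.15  0.14  0.11] tcp [0.649 0.073 0.122]
```

>>> step_arm --pt "1.5 0 0.3 0 0 0 255" --pt "3 0 0.3 0 0 0 255" --pt "4.5 0 0.3 0 0 0 255" --pt "6 0 0.3 0 0 0 255" --pt "7.5 0 0.3 0 0 0 255" --pt "9 0 0.3 0 0 0 255" --pt "9 0 0.3 0 0 0 255"

```text
time_s: 16.42
eef_pos: [0.6437, 0.0711, 0.1133]
eef_rot: [-0.158, -0.458, -0.083, 0.871]
wrist_force: [-0.0, 0.1, -0.8]
opening: 0.102
```

```bash
python3 - <<'E'
from h import *
stat(); leg(-8,.62)
for b in(.5,.4,.3,.2,.1,0): leg(-8,b)
E
```

```text
tip rel hole (caster mm) [-4.26  0.38 -6.52] F caster [-0.01  0.06 -0.76] open 0.102 t 16.425
s -8 shift [0.2 0.2 0.5] turn [-0.15  0.14  0.11] tcp [0.643 0.071 0.113]
s -8 shift [-0.7  0.2  7.5] turn [-0.16  7.01  0.1 ] tcp [0.638 0.069 0.118]
s -8 shift [-0.8  0.3 13.4] turn [-0.16 12.74  0.09] tcp [0.634 0.067 0.122]
s -8 shift [-0.3  0.3 19.2] turn [-0.17 18.47  0.08] tcp [0.629 0.065 0.124]
s -8 shift [ 0.7  0.3 25. ] turn [-0.17 24.2   0.08] tcp [0.624 0.063 0.127]
s -8 shift [ 2.4  0.3 30.7] turn [-0.18 29.93  0.07] tcp [0.619 0.061 0.129]
s -8 shift [ 4.6  0.3 36.1] turn [-0.18 35.66  0.06] tcp [0.614 0.059 0.13 ]
```

>>> step_arm --pt "-0.4 0.2 3.7 0 3.5 0 255" --pt "-0.7 0.2 7.5 0 7 0 255" --pt "-0.8 0.2 10.4 0 10 0 255" --pt "-0.8 0.2 13.4 0 12.7 0 255" --pt "-0.6 0.2 16.3 0 15.6 0 255" --pt "-0.3 0.2 19.2 0 18.5 0 255" --pt "-0.3 0.2 19.2 0 18.5 0 255"

```text
time_s: 17.3
eef_pos: [0.6296, 0.0653, 0.1256]
eef_rot: [-0.143, -0.593, -0.108, 0.785]
wrist_force: [2.0, 0.2, 1.2]
opening: 0.105
```

```bash
python3 - <<'E'
from h import *
stat()
for b in(.3,.2,.1,0): leg(-8,b)
E
```

```text
tip rel hole (caster mm) [-1.82 -0.06 -6.59] F caster [ 1.98 -0.5   1.18] open 0.105 t 17.3
s -8 shift [ 1.2 -0.1  0.1] turn [-0.2  -0.15  0.03] tcp [0.629 0.065 0.124]
s -8 shift [ 0.4 -0.1  5.9] turn [-0.2   5.57  0.02] tcp [0.624 0.063 0.127]
s -8 shift [ 0.1 -0.1 11.8] turn [-2.10e-01  1.13e+01  1.00e-02] tcp [0.619 0.061 0.129]
s -8 shift [ 0.4 -0.1 17.6] turn [-0.21 17.03 -0.  ] tcp [0.614 0.059 0.13 ]
```

Small forces, turning well. Finish the swing.

>>> step_arm --pt "0.8 0 3 0 2.8 0 255" --pt "0.6 0 6 0 5.6 0 255" --pt "0.3 0 9 0 8.4 0 255" --pt "0.1 0 11.8 0 11.3 0 255" --pt "0.2 0 14.7 0 14.2 0 255" --pt "0.4 0 17.6 0 17 0 255" --pt "0.4 0 17.6 0 17 0 255"

```text
time_s: 18.18
eef_pos: [0.6136, 0.0594, 0.1293]
eef_rot: [0.125, 0.702, 0.127, -0.69]
wrist_force: [3.1, 1.7, -1.7]
opening: 0.096
```

```bash
python3 - <<'E'
from h import *
stat(); leg(-8,0); leg(-22,0); leg(-38.5,0)
E
```

```text
tip rel hole (caster mm) [-0.16  0.05 -8.71] F caster [ 3.47  0.53 -1.73] open 0.096 t 18.175
s -8 shift [-0.7  0.  -0. ] turn [-0.21  0.13 -0.  ] tcp [0.614 0.059 0.13 ]
s -22 shift [13.3  0.   0.2] turn [-0.21  0.13 -0.  ] tcp [0.614 0.059 0.116]
s -38.5 shift [29.8  0.   0.5] turn [-0.21  0.13 -0.  ] tcp [0.614 0.059 0.1  ]
```

Upright. Press down: first the free part, then slowly.

>>> step_arm --pt "2 0 0 0 0 0 255" --pt "4 0 0 0 0 0 255" --pt "6 0 0 0 0 0 255" --pt "8 0 0 0 0 0 255" --pt "10 0 0 0 0 0 255" --pt "12 0 0 0 0 0 255" --pt "14 0 0 0 0 0 255" --pt "15 0 0 0 0 0 255"

```text
time_s: 19.18
eef_pos: [0.6141, 0.0594, 0.1146]
eef_rot: [0.126, 0.702, 0.128, -0.689]
wrist_force: [2.0, 1.2, 6.0]
opening: 0.098
```

```bash
python3 -c "
from h import *
stat(); leg(-38.5,0)"
```

```text
tip rel hole (caster mm) [  0.43  -0.11 -23.39] F caster [2.34 0.42 6.02] open 0.098 t 19.175
s -38.5 shift [15.1 -0.1  0.8] turn [-0.18  0.08 -0.03] tcp [0.614 0.059 0.1  ]
```

>>> step_arm --pt "1.2 0 0 0 0 0 255" --pt "2.4 0 0 0 0 0 255" --pt "3.6 0 0 0 0 0 255" --pt "4.8 0 0 0 0 0 255" --pt "6 0 0 0 0 0 255" --pt "7 0 0 0 0 0 255" --pt "8 0 0 0 0 0 255"

```text
time_s: 20.05
eef_pos: [0.6138, 0.0595, 0.1055]
eef_rot: [0.125, 0.702, 0.128, -0.69]
wrist_force: [4.9, -0.0, -2.9]
opening: 0.11
```

```bash
python3 -c "
from h import *
stat(); leg(-38.5,0)"
```

```text
tip rel hole (caster mm) [  0.07   0.1  -32.46] F caster [ 4.58 -1.77 -2.9 ] open 0.11 t 20.05
s -38.5 shift [6.  0.1 0.3] turn [-0.19  0.14 -0.  ] tcp [0.614 0.059 0.1  ]
```

Force has dropped: the bow is passing the widest part. Continue to the shoulder stop.

>>> step_arm --pt "1 0 0 0 0 0 255" --pt "2 0 0 0 0 0 255" --pt "3 0 0 0 0 0 255" --pt "4 0 0 0 0 0 255" --pt "5 0 0 0 0 0 255" --pt "6 0 0 0 0 0 255" --pt "6 0 0 0 0 0 255"

```text
time_s: 20.92
eef_pos: [0.6136, 0.0596, 0.0997]
eef_rot: [0.125, 0.702, 0.128, -0.69]
wrist_force: [4.4, 2.2, -0.3]
opening: 0.106
```

```bash
python3 -c "
from h import *
stat(); leg(-38.5,0)"
```

```text
tip rel hole (caster mm) [ -0.12   0.33 -38.32] F caster [ 4.91  0.47 -0.31] open 0.106 t 20.925
s -38.5 shift [0.2 0.3 0.1] turn [-0.19  0.18  0.02] tcp [0.614 0.059 0.1  ]
```

>>> step_arm --pt "0.5 0 0 0 0 0 255" --pt "1 0 0 0 0 0 255" --pt "1.5 0 0 0 0 0 255" --pt "2 0 0 0 0 0 255" --pt "2 0 0 0 0 0 255"

```text
time_s: 21.55
eef_pos: [0.614, 0.0595, 0.0983]
eef_rot: [0.125, 0.702, 0.128, -0.69]
wrist_force: [3.3, 2.0, 3.9]
opening: 0.104
```

```bash
python3 -c "
from h import *
stat()"
```

```text
tip rel hole (caster mm) [ 2.500e-01 -1.000e-02 -3.971e+01] F caster [3.75 0.67 3.94] open 0.104 t 21.55
```

>>> step_arm --pt "0.7 0 0 0 0 0 255" --pt "1.4 0 0 0 0 0 255" --pt "2 0 0 0 0 0 255" --pt "2 0 0 0 0 0 255"

```text
time_s: 22.05
eef_pos: [0.6142, 0.0594, 0.0969]
eef_rot: [0.126, 0.702, 0.127, -0.689]
wrist_force: [1.5, 1.6, 8.0]
opening: 0.107
```

```bash
python3 -c "
from h import *
stat()"
```

```text
tip rel hole (caster mm) [  0.53  -0.17 -41.07] F caster [1.93 0.98 8.04] open 0.107 t 22.05
```

```bash
python3 - <<'E'
from h import *
from scipy.optimize import least_squares
a=grab("wrist","w7")[0]; T=tool(); Ti=np.linalg.inv(T); W=cloud("w7"); P=(W@Ti[:3,:3].T+Ti[:3,3])*1000
for r in range(206,330,8): print(r,P[r,320:324].round(1).mean(0))
q=P[252:312,314:330].reshape(-1,3); q=q[(q[:,0]<-12)&(q[:,0]>-40)]
s=least_squares(lambda b:np.hypot(q[:,0]-b[0],q[:,2]-b[1])-11.2,[-19,0],loss="soft_l1",f_scale=.3); print(s.x,"world z coil",T[2,3]-s.x[0]/1000)
b=grab("scene","s7")[0][170:270,320:440,::-1]
cv2.imwrite("pics/c9.png",np.hstack([cv2.resize(x,(400,333),interpolation=cv2.INTER_CUBIC) for x in(a[180:330,230:410,::-1],b)]))
E
```

```text
206 [85.2   -0.725 -0.125]
214 [45.925 -0.75  -7.175]
222 [41.85 -0.75 -3.9 ]
230 [26.275 -0.75  -5.05 ]
238 [20.575 -0.775 -3.025]
246 [16.2   -0.775 -0.65 ]
254 [ 2.4   -0.8   -2.675]
262 [-21.225  -0.825 -10.1  ]
270 [-24.275  -0.825  -8.375]
278 [-26.8    -0.825  -6.5  ]
286 [-27.275  -0.825  -3.575]
294 [-28.35   -0.825  -1.025]
302 [-28.1   -0.85   2.4 ]
310 [28.775 -0.8   42.175]
318 [83.75 -0.75 84.  ]
326 [94.675 -0.75  98.275]
[-17.74531324  -0.05326611] world z coil 0.11465951710895377
```

View pics/c9.png

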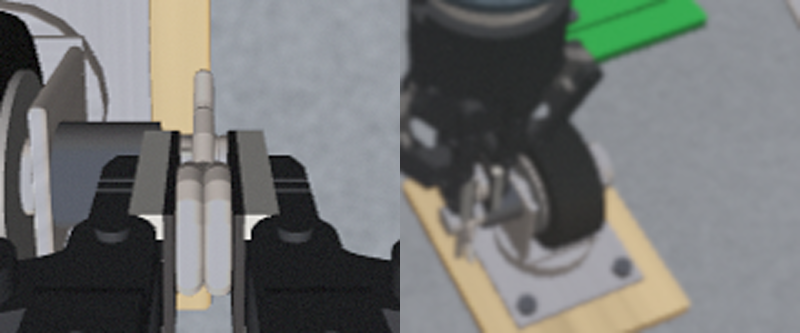

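The bow now lies below and in front of the axle end. I'll release with a small opening, rise and check the depth without the hand.

>>> step_arm --pt "0 0 0 0 0 0 190" --pt "0 0 0 0 0 0 170" --pt "0 0 0 0 0 0 170" --pt "-10 0 0 0 0 0 170" --pt "-30 0 0 0 0 0 170" --pt "-60 0 0 0 0 0 170" --pt "-85 0 0 0 0 0 170" --pt "-85 0 0 0 0 0 170"

```text
time_s: 23.15
eef_pos: [0.6146, 0.0589, 0.1853]
eef_rot: [0.126, 0.704, 0.127, -0.687]
wrist_force: [1.0, 0.6, 0.1]
opening: 0.332
```

```bash
python3 - <<'E'
from h import *
from scipy.optimize import least_squares
print(ctrl.get_obs()["opening"],ctrl.get_obs()["wrist_force"])
grab("wrist","w8"); grab("top","t8"); grab("scene","s8")
for t in("w8","t8","s8"):
    P=tocast(cloud(t))*1000-[0,-57,72]
    m=(abs(P[...,1])<9)&(P[...,2]>20)&(P[...,2]<66)&(abs(P[...,0]-9)<22); q=P[m]; 
    if len(q)<5: print(t,len(q)); continue
    print(t,len(q),np.percentile(q,[2,50,98],axis=0).round(1).tolist())
    r=q[(q[:,2]>44)]if t!="w8" else q[q[:,2]>42]
    s=least_squares(lambda b:np.hypot(r[:,0]-b[0],r[:,2]-b[1])-11.2,[9,46],loss="soft_l1",f_scale=.5); print(t,"coil rel hole",s.x,np.median(abs(s.fun)))
    m=(abs(P[...,1])<7)&(P[...,2]>-40)&(P[...,2]<20)&(P[...,0]>9.5)&(P[...,0]<40);q=P[m];q=q[np.argsort(-q[:,2])];print("bow",q[::max(1,len(q)//10)].round(1).tolist())
E
```

```text
0.33242725509417415 [1.03872631 0.59411747 0.07924036]
w8 381 [[10.1, -2.7, 27.0], [24.4, 2.3, 49.2], [30.8, 7.4, 51.1]]
w8 coil rel hole [21.43881709 59.25279423] 1.1554269898242477
bow [[9.5, -4.5, 4.4], [10.3, -6.7, 4.4], [9.5, -5.3, 4.3], [10.2, -3.8, 4.0], [10.2, -6.0, 3.9], [9.9, -5.3, 2.9], [9.8, -4.6, 2.6], [10.6, -6.8, 2.6], [10.5, -3.8, 2.3], [10.5, -5.3, 2.2], [10.2, -6.1, 1.2], [10.1, -4.6, 0.8], [10.8, -5.3, 0.3], [10.7, -4.6, 0.1], [10.6, -3.9, -0.3], [10.5, -6.9, -0.8], [10.3, -6.1, -1.6]]
t8 0
s8 73 [[9.5, -3.9, 21.7], [22.6, -1.6, 45.1], [30.8, 5.6, 51.0]]
s8 coil rel hole [22.53549046 59.25431577] 1.3327343098447786
bow [[14.1, -0.2, 19.3], [13.9, -2.0, 16.9], [11.9, -3.0, 14.9], [11.8, -2.7, 11.4], [11.4, -2.3, 7.4], [14.5, 0.4, 6.6], [12.2, -2.6, 5.3], [13.0, -2.8, 3.3], [15.4, -1.7, -0.8], [11.9, -2.0, -2.0], [9.6, -2.8, -4.8]]
```

```bash
python3 - <<'E'
from h import *
from scipy.optimize import least_squares
p,d,T,k=load("w8"); P=tocast(cloud("w8"))*1000-[0,-57,72]
q0=np.r_[fromcast(.009,-.057,.118),1]; c=np.linalg.inv(T)@q0; u=int(round(c[0]/c[2]*k[0]+k[2])); print("nominal coil px",u,c[1]/c[2]*k[1]+k[3], "hand y",tocast(tool()[:3,3])*1000)
for du in(-3,3):
  print(u+du)
  for v in range(170,300,4): print(v,P[v,u+du].round(1).tolist(),p[v,u+du].tolist())
P=tocast(cloud("s8"))*1000-[0,-57,72]; m=(abs(P[...,1])<9)&(P[...,2]>12)&(P[...,2]<66)&(abs(P[...,0]-15)<24);v,u=np.where(m); 
for i in range(0,len(v),3): print((u[i],v[i]),P[v[i],u[i]].round(1).tolist(),end=" ")
E
```

```text
nominal coil px 321 219.74663466657518 hand y [  8.4294239  -56.67088216 180.57452088]
318
170 [22.8, 2.3, -58.6] [211, 190, 149]
174 [37.4, 1.7, 43.8] [167, 161, 156]
178 [35.5, 1.7, 46.9] [176, 177, 184]
182 [33.2, 1.7, 47.8] [174, 176, 183]
186 [31.2, 1.7, 49.8] [176, 176, 186]
190 [28.7, 1.7, 49.7] [175, 176, 184]
194 [26.3, 1.7, 49.9] [176, 178, 187]
198 [23.7, 1.7, 49.3] [175, 177, 185]
202 [21.3, 1.8, 49.5] [176, 171, 166]
206 [17.0, 1.8, 43.1] [160, 158, 163]
210 [10.4, 1.9, 28.8] [122, 117, 114]
214 [-18.6, 2.6, -59.7] [200, 179, 140]
218 [-1.4, 2.1, 8.4] [175, 175, 184]
222 [-5.3, 2.1, 5.9] [180, 172, 167]
226 [-30.4, 2.7, -60.3] [208, 187, 146]
230 [-33.8, 2.7, -58.5] [209, 189, 149]
234 [-37.8, 2.7, -58.9] [209, 188, 149]
238 [-41.9, 2.7, -59.2] [209, 190, 148]
242 [-46.0, 2.7, -59.5] [208, 189, 148]
246 [-50.1, 2.8, -59.6] [208, 189, 148]
250 [-54.0, 2.8, -59.2] [209, 188, 148]
254 [-58.0, 2.8, -59.1] [209, 189, 149]
258 [-62.0, 2.8, -58.9] [208, 188, 147]
262 [-67.1, 2.9, -61.1] [208, 188, 147]
266 [-69.8, 2.9, -58.0] [209, 189, 148]
270 [-81.0, 3.0, -73.0] [147, 151, 1
[... 2902 characters left out ...]
.0] (np.int64(346), np.int64(234)) [32.4, -3.1, 45.1] (np.int64(349), np.int64(234)) [32.9, 2.7, 42.4] (np.int64(340), np.int64(235)) [11.9, -3.0, 14.9] (np.int64(343), np.int64(235)) [23.9, -3.9, 31.3] (np.int64(346), np.int64(235)) [32.7, -3.1, 42.5] (np.int64(349), np.int64(235)) [35.2, 1.5, 43.1] (np.int64(341), np.int64(236)) [14.5, -2.2, 14.6] (np.int64(344), np.int64(236)) [26.9, -3.4, 31.8] (np.int64(347), np.int64(236)) [35.8, -2.7, 43.3] (np.int64(350), np.int64(236)) [36.0, 3.3, 39.9] (np.int64(345), np.int64(237)) [30.8, -3.5, 33.9] (np.int64(348), np.int64(237)) [36.3, -0.7, 39.6] (np.int64(345), np.int64(238)) [30.8, -3.3, 30.7] (np.int64(348), np.int64(238)) [35.8, -0.2, 35.5]
```

>>> step_arm --pt "-30 0 0 0 0 0 170" --pt "-60 0 0 0 0 0 170" --pt "-60 0 0 0 0 0 170" --pt "-60 0 0 0 0 0 170" --pt "-60 0 0 0 0 0 170" --pt "-60 0 0 0 0 0 170"

```text
time_s: 24.05
eef_pos: [0.6109, 0.0587, 0.2397]
eef_rot: [0.125, 0.701, 0.128, -0.69]
wrist_force: [-0.3, -0.1, 0.0]
opening: 0.334
```

```bash
python3 - <<'E'
from h import *
from scipy.optimize import least_squares
grab("wrist","w9");grab("scene","s9")
for t,b in(("w8",1.85),("w9",1.85),("s8",0),("s9",0)):
    P=tocast(cloud(t))*1000-[b,-57,72]
    m=(abs(P[...,1])<9)&(P[...,2]>28)&(P[...,2]<60)&(P[...,0]>-5)&(P[...,0]<45);q=P[m]
    f=lambda c:np.hypot(q[:,0]-c[0],q[:,2]-c[1])-11.3
    c=least_squares(f,[25,39],loss="cauchy",f_scale=.7).x; print(t,len(q),"coil",c.round(1),"r",np.hypot(*c).round(1),"lean",round(np.arctan2(*c)-.193,3),"y",np.percentile(q[:,1],[3,97]).round(1))
    e=P[(abs(P[...,0])<11)&(P[...,2]>0)&(P[...,2]<12)&(P[...,1]<0)&(P[...,1]>-20)]; print(" axle end y",np.percentile(e[:,1],1).round(1))
    h=P[(abs(P[...,0])<13)&(abs(P[...,2]-7)<8)&(P[...,1]>75)&(P[...,1]<130)]; print(" head face y (home 90)",np.percentile(h[:,1],99).round(1) if len(h) else None)
E
```

```text
w8 608 coil [25.  38.9] r 46.2 lean 0.379 y [-2.   7.6]
 axle end y -10.4
 head face y (home 90) 91.1
w9 402 coil [25. 39.] r 46.4 lean 0.376 y [-2.4  7.3]
 axle end y -10.6
 head face y (home 90) 90.9
s8 101 coil [25.  38.7] r 46.1 lean 0.381 y [-3.6  5.3]
 axle end y -12.0
 head face y (home 90) 90.1
s9 102 coil [24.7 38.6] r 45.9 lean 0.377 y [-4.   5.7]
 axle end y -12.8
 head face y (home 90) 90.0
```

```bash
python3 -c "
from h import *
print(ctrl.hand_in())"
```

```text
the job is handed in; nothing more can be done
None
```

I pushed the axle home, put the larger R-clip through its cross hole with the bow over the axle, released it and handed the job in at about 24 s. No verdict was reported, so these results come from my own measurements.

**What I did**
- **Axle:** I pushed it in by the head against about 5 N until it stopped, and held it there at about 12 N.
- **Clip:** I gripped the larger clip by its coil and tilted it to match the rolled hole, about 0.64 rad towards caster +x. The leg went in with less than 1 N. I then swung it upright, pressed it down with no reading above 8 N, opened the fingers a little and backed off.

**Last checks, from the wrist and scene cameras**
- **Axle home:** The head's outer face measured 90 to 91 mm from the hole position, and home is 90 mm.
- **Clip depth:** The coil centre was 46.0 to 46.4 mm from the axle hole, against a nominal 46.9 mm. With the leg held in the hole, that puts clip_seat about 1 mm from axle_hole, inside the 3 mm limit.
- **At rest:** The clip did not move between two looks 0.9 s apart, and the hand was clear of it with no contact force.

**What did not agree**
- **Clip lean:** After release the clip leans about 0.38 rad towards +x instead of standing upright, although I had swung it upright. As far as I could measure, its plane is still square to the axle.
- **Stop not sharp:** While pressing, the clip settled about 2.5 mm deeper than I had calculated, with force building gradually.
- **Camera offset:** The wrist camera read about 1.8 mm off the other two cameras along caster x, and I corrected for it.
- **Not checked:** I did not measure the smaller clip, spare wheel or oil bottle again at the end. No move was planned to touch them.

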